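# Clamp the forceps in the bench chuck and hold them at the gauge gap

### The job

The big sprung forceps lie with their tail in the open chuck of the grey bench fixture. Swing the chuck's bar over as far as it goes, so that the jaws clamp the tail; then squeeze the forceps on the round finger rests until the gap between the two tips is as wide as the gauge tongue below them (12 mm), never letting the tips meet, and finish while still holding the gap steady. Leave the jar, the cup and the timer where they are.

Things in the scene. Friction and masses are not known exactly. Their poses are not given: they have to be found in the camera images.
- fixture: Grey fixture fixed to the worktop, base plate 262 x 90 x 12 mm. Origin on the worktop below the axis of chuck and forceps, which lies 60 mm up; x level along that axis, from the forceps' tips to the chuck, z up. Along x (mm): gauge tongue -132 to -98, forceps' arms -110 to 25, saddle 26 to 48 (34 wide, top 68 high), jaws from 57, sleeve 63 to 90 (radius 24), headstock 91 to 125 (50 wide, 84 high)
- bar_ball (a point): Centre of the black ball (16 mm across) on the free end of the chuck's bar, 60 mm from the axis, at x = 69 mm in the fixture's frame. The bar, 8 mm thick, stands out of the sleeve. At joint 0 it leans 0.5 rad from upright to the fixture's -y; it swings over the top and comes to rest leaning about 0.6 rad to +y, when the jaws are tight. May be pushed or pinched from above
- sleeve (a joint): Angle of the chuck's knurled sleeve (rad): starts at 0 to 0.3 (open), grows as the bar swings from the fixture's -y over the top to +y. Three jaws close with it, 3.5 mm per rad, and meet the tail at about 1.0; then it stiffens sharply. A push of 3 to 7 N on the bar turns it, 9 to 16 N tightens it to 1.1 or 1.15; let go, it springs back to about 1.08 and stays there by friction, the jaws tight
- chuck: The chuck on the fixture (with jaws and sleeve). Origin on the axis, at x = 59 mm in the fixture's frame
- bore (a point): Point on the chuck's axis in front of the jaws, at x = 50 mm, z = 60 mm in the fixture's frame; fixed
- forceps: Sprung steel forceps, loose, 195 mm long, lying level along the axis: a block 26 x 18 x 16 mm in the saddle, a round tail 12 mm thick in the chuck and two springy arms side by side that reach to the fixture's -x. Origin on the axis where the arms are hinged, at x = 25 mm, z = 60 mm in the fixture's frame; x towards the tail, z up
- rest_left (a point): Centre of the upright round finger rest (8 mm across, 12 high) on the outside of the +y arm, at x = -60 mm in the fixture's frame, 60 mm above the worktop. The gripper squeezes both rests from above, closing along the fixture's y. Width over both: 48 mm relaxed, 35.5 at a tip gap of 12 mm, 28 when the tips meet (1 mm here is 1.6 mm of gap). Takes 2 to 8 N; springs open when let go
- rest_right (a point): The same rest on the -y arm
- tip_left (a point): Inner edge of the tip of the +y arm, 135 mm from the hinge. Relaxed the tips stand 33 mm apart, and 0 when they meet; right is 12 mm. Gap in mm = 32.7 - 135 x (sum of joints blade_left and blade_right in rad)
- tip_right (a point): Inner edge of the tip of the -y arm
- blade_left (a joint): Angle by which the +y arm is squeezed in (rad): 0 relaxed, 0.0755 when its tip is 6 mm from the axis, 0.12 when the tip reaches the axis
- blade_right (a joint): The same for the -y arm
- tongue_end (a point): Middle of the free end of the gauge tongue, on its top, 10 mm below the axis: a flat steel tongue 12 mm wide and 4 mm thick that points along the fixture's x under the tips, its width marking the right gap. It touches nothing
- jar: Bystander: brown sample jar with a white lid, 53 mm across, 70 mm high, origin at the centre of its underside
- cup: Bystander: open steel cup, 64 mm across, 75 mm high, origin at the centre of its underside
- timer: Bystander: flat kitchen-style timer, 66 x 66 x 19 mm, origin at the centre of its underside

How it is judged:
By the outcome, as a careful person would: the job done as asked, in the order asked, and still so for the second after the job is handed in, while the arm keeps its last pose, push and grip.
It also fails if it takes over 42 s, if anything falls off the work surface, if the arm or the gripper's body presses on something with over 40 N, if the wrist force passes 120 N, or if a joint passes its speed limit or range.

### The arm

A 7-joint arm with a two-finger parallel gripper is mounted at the origin on a cart in front of the work surface, level with it; the furniture and walls round the work are solid. World frame = base frame: x ahead of the robot, y to its left, z up, the work surface at z = 0. Lengths are in m, angles in rad, forces in N, time in s.
With the tool pointing down it reaches from about 0.4 to 0.875 m from the base axis. Payload 19.3 kg.
Tool frame: the origin (TCP) lies at the very end of the fingers, on their centre line; the grasp point (between the pads) lies 19 mm behind it; z points along the fingers, y is the line along which they close (so a half turn about z gives the same grasp; the last joint's range is limited). The gripper opens to 85 mm and grips with 20 to 120 N. Pads are 22 mm wide; open, the fingers measure 114 mm over their backs; the gripper's body (76 mm by 85 mm) begins 54 mm behind the grasp point. The pads swing forward as they close: fully open they stand 13 mm farther back than shut.
Start: joints at [1.226, 0.521, -0.036, 1.599, 0.021, 1.021, -0.113], TCP at [0.17, -0.602, 0.231] pointing down, gripper open.
Joint ranges: [-2.91, 2.91], [-0.3, 2.13], [-1.5, 1.42], [0.17, 2.43], [-1.26, 4.41], [0.16, 1.93], [-2.52, 2.52]. Speed limits (rad/s): [1.89, 1.89, 2.39, 2.39, 3.01, 3.01, 3.01].

### API

Orientations are given as [roll, pitch, yaw] about the fixed x, y, z axes, in that order (R = Rz(yaw) Ry(pitch) Rx(roll)).
In Python, from workcell import bot gives the robot as it stands.
- The arm moves only by the tool carry_out, never from a script. Its argument "rows" is a list that holds one entry, the list of rows, each a list of 4 numbers: the shift along the tool's x, y, z in m, then the turn about the tool's z in degrees. In form: [[[x, y, z, twist], ...]]. A call has 1 to 12 rows; each row is the pose to reach, as a shift and turn from the pose commanded when the call began, along the tool's axes at that moment; what a row does not reach only later rows make up. A row lasts 1/12 s, in which the tool goes at most 41.7 mm and 7.16 degrees, less where a joint would pass 70% of its speed; a pose out of reach is approached as far as the arm can. A call with a gripper value outside its range is refused whole. "grip" is the finger opening in m, from 0 to 0.0854, set as the call begins (left out, the last holds). The fingers move at their own pace and stop on an object; "grip_force" is the grip in N (left out, the last holds). Time passes only in rows, so rows that repeat a pose let the fingers close. It gives the time, the measured TCP pose, the force, the opening and the grip force at its end, in the units of the state.
- bot.observe(): the state, without advancing time (a new reading comes with each control period).
- bot.grab_frame(name): name is "scene" or "top" or "wrist"; returns a dict with "pixels" (480x640x3 uint8, red, green, blue), "K" (3x3 intrinsics, pixels), "k1" (the pictures are not rectified: a ray, as slopes to the right and down, at radius r is drawn at 1 + k1 r^2 times it, then the intrinsics apply), "pose" (4x4, takes a point from camera to world coordinates). Camera axes: x right, y down, z forward; pixel columns grow to the right and rows downward; lengths in m; the calibration is good to about 2 mm. A picture is of the moment at which its call begins. There is no depth.
- bot.job_done(): hands the job in; it is judged then, once.
Trained networks look in a picture, given as the dict that the camera call returned (one of the last four; its "shot" number tells which), for a name from the list of things; names that differ only in an ending like _2 or _b are one class to them, and where a whole thing is asked for, a point or a joint stands for the part that bears it (a point fixed in the world has none). Each returns a list of dicts, best first, with "conf" (0 to 1); they miss things now and then, are a little off and sometimes report something else, mostly with a low value. They report only what shows in the picture. A call takes as long as a camera call.
- bot.look_for(picture, label): "position" ([column, row] in pixels, amid what is visible of it).
- bot.regions_of(picture, label): "region" (480x640 bool, what is visible of it) and "position" ([column, row] in pixels, amid what is visible of it).
- bot.spot_point(picture, label): "position" ([column, row] in pixels: a listed point, or the origin of a listed thing).
The state is a dict: "clock": time; "qpos": joint angles; "qd": joint speeds; "joint_efforts": joint torques, N m; "position": TCP position; "tool_rot": TCP orientation; "force": force on the tool from outside, world axes, zero at the start; "moment": the same for the moment, N m; "grip_width": finger opening in m; "finger_force": force on a finger pad.
Only numpy, scipy, OpenCV 4.12 (cv2) and the standard library are available. Lean on these libraries where they do the work, as an engineer would, in place of code of your own. Each camera call takes 0.05 s, during which the arm holds its last target. There are 200 camera calls.

## Working session

There is one attempt and no reset: what is moved stays moved. The work goes in short steps, Python scripts to look and compute and a tool call to move; the robot and the scene stay as the last step left them, time stands still between calls to the robot, and variables do not carry over. Pictures are saved under pics/ and viewed, at most 10 in all, crops included, and the job is handed in when it is done.

Besides the shell and the picture viewer there is one more tool, called after ">>>" by a JSON object that holds its "method" and its "body", one argument or row to a line. carry_out: Moves the arm, as the interface text tells. Its arguments: {"type":"object","properties":{"rows":{"type":"array","items":{"type":"array","items":{"type":"array","items":{"type":"number"}}}},"grip":{"type":"number"},"grip_force":{"type":"number"}},"required":["rows"]}

```bash
mkdir -p pics
cat > h.py <<'E'
import numpy as np, cv2
from workcell import bot
def ray(f,px):
    K=np.array(f["K"]);k=f["k1"]
    d=np.array([(px[0]-K[0,2])/K[0,0],(px[1]-K[1,2])/K[1,1]])
    u=d.copy()
    for _ in range(20): u=d/(1+k*(u@u))
    P=np.array(f["pose"]); return P[:3,3],P[:3,:3]@np.array([u[0],u[1],1])
def onz(f,px,z):
    o,v=ray(f,px); return o+v*(z-o[2])/v[2]
def proj(f,p):
    P=np.array(f["pose"]);c=P[:3,:3].T@(np.asarray(p)-P[:3,3]);u=c[:2]/c[2];u=u*(1+f["k1"]*(u@u));K=np.array(f["K"])
    return np.array([K[0,0]*u[0]+K[0,2],K[1,1]*u[1]+K[1,2]])
def save(f,n): cv2.imwrite("pics/"+n+".png",f["pixels"][:,:,::-1])
E
cat > a.py <<'E'
from h import *
Z=dict(fixture=0,bar_ball=.112,bore=.06,forceps=.06,rest_left=.06,rest_right=.06,tip_left=.06,tip_right=.06,tongue_end=.05,chuck=.06,jar=0,cup=0,timer=0)
for n in("top","scene"):
    f=bot.grab_frame(n);save(f,n+"0")
    for l,z in Z.items():
        r=bot.spot_point(f,l)
        for q in r[:2]: print(n,l,round(q["conf"],2),np.round(q["position"],1),np.round(onz(f,q["position"],z),4))
s=bot.observe();print({k:np.round(v,3) for k,v in s.items()})
E
python3 a.py
```

```text
top fixture 0.44 [252.2 296.1] [0.5053 0.3342 0.    ]
top fixture 0.37 [421.6 322.9] [0.4574 0.0178 0.    ]
top bar_ball 0.62 [311.7 329. ] [0.4358 0.2185 0.112 ]
top bore 0.64 [310.5 312.1] [0.4698 0.2225 0.06  ]
top forceps 0.93 [292.8 309.8] [0.4735 0.2538 0.06  ]
top rest_left 0.7 [260.6 277. ] [0.5317 0.3126 0.06  ]
top rest_right 0.65 [307.9 312.6] [0.4688 0.2271 0.06  ]
top rest_right 0.48 [256.2 295.1] [0.499  0.3194 0.06  ]
top tip_left 0.73 [233.8 266.1] [0.551  0.3616 0.06  ]
top tip_right 0.5 [228.9 283.4] [0.5195 0.3691 0.06  ]
top tongue_end 0.83 [233.6 282.9] [0.5221 0.3623 0.05  ]
top tongue_end 0.42 [253.7 297.8] [0.4955 0.325  0.05  ]
top chuck 0.86 [315.7 311.4] [0.4711 0.2134 0.06  ]
top chuck 0.53 [249.9 183.3] [0.7076 0.3385 0.06  ]
top jar 0.71 [304.8 179.6] [0.7357 0.2392 0.    ]
top cup 0.97 [420.1 324.9] [0.4537 0.0207 0.    ]
top timer 0.57 [249.5 184.4] [0.7253 0.3476 0.    ]
scene fixture 0.93 [259.8 264.8] [0.4857 0.27   0.    ]
scene bar_ball 0.59 [236.6 252.9] [0.4323 0.2225 0.112 ]
scene bore 0.56 [257.3 264.7] [0.4674 0.2229 0.06  ]
scene forceps 0.8
[... 492 characters left out ...]
  ]
scene chuck 0.25 [267.5 226.6] [0.5243 0.3098 0.06  ]
scene jar 0.55 [372.  237.5] [ 0.7377  0.2329 -0.    ]
scene cup 0.94 [295.1 370.4] [0.4508 0.0194 0.    ]
{'clock': np.float64(1.4), 'qpos': array([ 1.226,  0.521, -0.036,  1.6  ,  0.021,  1.021, -0.113]), 'qd': array([ 0.   ,  0.002, -0.   ,  0.   ,  0.   , -0.001,  0.   ]), 'joint_efforts': array([-1.0000e-03, -9.2682e+01,  1.9770e+00, -3.7024e+01,  1.8000e-02,
        2.0000e-03, -0.0000e+00]), 'position': array([ 0.17 , -0.602,  0.231]), 'tool_rot': array([-3.142,  0.   ,  0.275]), 'force': array([-0.493,  0.057, -0.215]), 'moment': array([-0.005,  0.017,  0.022]), 'finger_force': np.float64(0.0), 'grip_width': np.float64(0.085)}
```

View images.

```bash
python3 -c "
import cv2
a=cv2.imread('pics/top0.png')[150:400,150:470];cv2.imwrite('pics/c.png',cv2.resize(a,None,fx=2.4,fy=2.4,interpolation=2))"
```

```text
(no output)
```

View pics/c.png

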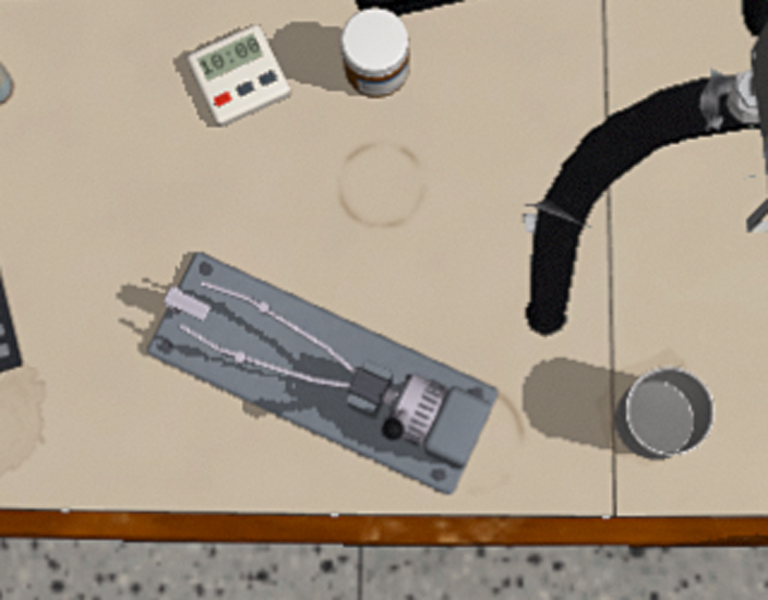

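View pics/scene0.png

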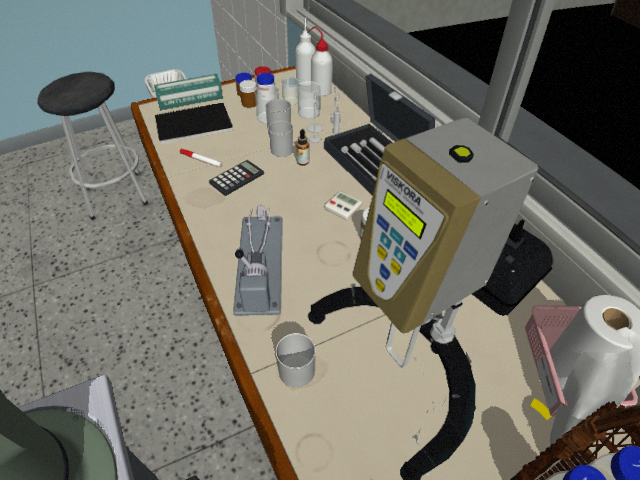

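View pics/top0.png

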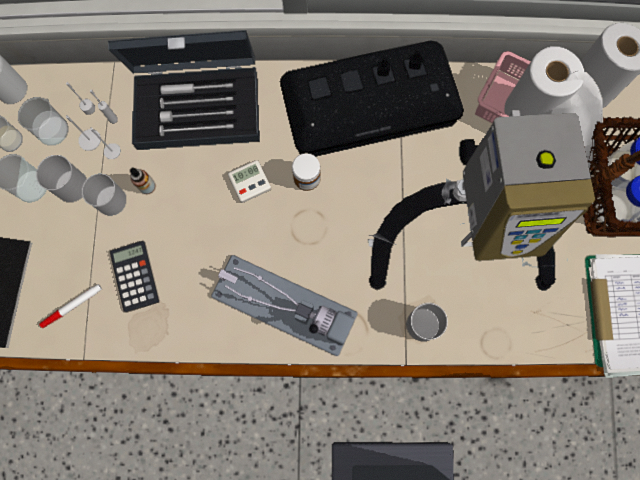

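```bash
cat > b.py <<'E'
from h import *
for n in("top","scene"):
    f=bot.grab_frame(n); print(n,np.round(np.array(f["pose"]),3).tolist(),np.round(f["K"],1).tolist(),f["k1"])
    for l in (dict(top=[(478,165),(530,165),(478,245),(365,285),(555,275)],scene=[(405,328),(355,282),(392,140),(318,315),(410,470),(440,330)])[n]):
        print(l,[np.round(onz(f,l,z),2).tolist() for z in (0,.2,.4)])
E
python3 b.py
```

```text
top [[0.008, -0.971, 0.239, 0.352], [-1.0, -0.007, 0.008, 0.189], [-0.006, -0.239, -0.971, 1.126], [0.0, 0.0, 0.0, 1.0]] [[604.7, 0.0, 325.2], [0.0, 604.7, 232.4], [0.0, 0.0, 1.0]] -0.11813527115600321
(478, 165) [[0.77, -0.1, 0.0], [0.7, -0.05, 0.2], [0.62, 0.0, 0.4]]
(530, 165) [[0.77, -0.21, 0.0], [0.7, -0.14, 0.2], [0.62, -0.07, 0.4]]
(478, 245) [[0.61, -0.1, 0.0], [0.56, -0.04, 0.2], [0.52, 0.01, 0.4]]
(365, 285) [[0.53, 0.12, 0.0], [0.5, 0.13, 0.2], [0.47, 0.15, 0.4]]
(555, 275) [[0.55, -0.24, 0.0], [0.51, -0.17, 0.2], [0.48, -0.09, 0.4]]
scene [[0.889, -0.324, 0.324, 0.318], [-0.458, -0.652, 0.604, -0.319], [0.016, -0.685, -0.728, 0.715], [0.0, 0.0, 0.0, 1.0]] [[446.1, 0.0, 323.1], [0.0, 446.1, 240.2], [0.0, 0.0, 1.0]] -0.105305663238656
(405, 328) [[0.67, 0.0, 0.0], [0.57, -0.09, 0.2], [0.47, -0.18, 0.4]]
(355, 282) [[0.64, 0.14, 0.0], [0.55, 0.01, 0.2], [0.46, -0.12, 0.4]]
(392, 140) [[0.99, 0.53, 0.0], [0.8, 0.29, 0.2], [0.61, 0.06, 0.4]]
(318, 315) [[0.54, 0.1, 0.0], [0.48, -0.01, 0.2], [0.42, -0.13, 0.4]]
(410, 470) [[0.54, -0.21, 0.0], [0.47, -0.24, 0.2], [0.41, -0.27, 0.4]]
(440, 330) [[0.73, -0.03, 0.0], [0.61, -0.11, 0.2], [0.5, -0.19, 0.4]]
```

>>> {"method": "carry_out", "body": {
  "rows": [
    [[0.217,-0.253,0,-20],[0.217,-0.253,0,-20],[0.217,-0.253,0,-20],[0.217,-0.253,0,-20],[0.217,-0.253,0,-20],[0.217,-0.253,0,-20],[0.217,-0.253,0,-20],[0.217,-0.253,0,-20],[0.217,-0.253,0,-20],[0.217,-0.253,0,-20]]
  ]
}}

```text
clock: 2.33
position: [0.3108, -0.2977, 0.2317]
tool_rot: [3.141, -0.0, 0.628]
force: [0.2, -1.7, -0.2]
grip_width: 0.0855
finger_force: 0.0
```

```bash
cat > fit.py <<'E'
from h import *
from scipy.optimize import least_squares
F=dict(bar_ball=(69,-28.8,112.7),bore=(50,0,60),forceps=(25,0,60),rest_left=(-60,20,60),rest_right=(-60,-20,60),tip_left=(-110,16.3,60),tip_right=(-110,-16.3,60),tongue_end=(-132,0,50),chuck=(59,0,60))
def fit(fr,p0=(.49,.27,-2.0),skip=(),show=True):
    ob=[]
    for f in fr:
        for l,q in F.items():
            if l in skip: continue
            for r in bot.spot_point(f,l)[:2]:
                if r["conf"]>.3: ob.append((f,l,np.array(q)/1e3,np.array(r["position"])))
    w=lambda p,q:np.array([p[0]+np.cos(p[2])*q[0]-np.sin(p[2])*q[1],p[1]+np.sin(p[2])*q[0]+np.cos(p[2])*q[1],q[2]])
    res=lambda p:np.concatenate([(proj(f,w(p,q))-u)*1000/f["K"][0][0] for f,l,q,u in ob])
    s=least_squares(res,p0,loss="cauchy",f_scale=3.,x_scale=[.01,.01,.05])
    if show:
        for (f,l,q,u),e in zip(ob,res(s.x).reshape(-1,2)): print(l,np.round(e,1),np.round(u))
    print("pose",np.round(s.x,4),np.degrees(s.x[2])); return s.x
def tgt(p,q,yaw):
    "fixture-frame target (mm) -> tool shift and twist"
    s=bot.observe();c,sn=np.cos(p[2]),np.sin(p[2]);P=np.array(s["position"])
    W=np.array([p[0]+(c*q[0]-sn*q[1])/1e3,p[1]+(sn*q[0]+c*q[1])/1e3,q[2]/1e3]);y=s["tool_rot"][2]
    R=cv2.Rodrigues(np.array([0,0,y]))[0]@np.diag([1,-1,-1]);print("W",W.round(4),"shift",(R.T@(W-P)).round(4),"twist",-np.degrees(yaw-y).round(2))
E
cat > c.py <<'E'
from fit import *
p=fit([bot.grab_frame(n) for n in("top","scene")])
s=bot.observe();print(s["clock"],s["position"],s["tool_rot"])
E
python3 c.py
```

```text
bar_ball [5.4 5.8] [311. 328.]
bore [-2.2  4.1] [313. 312.]
forceps [ 8.4 -5.7] [294. 312.]
rest_left [1.8 6.8] [260. 274.]
rest_right [-4.3  7.7] [254. 294.]
tip_left [1.3 2.8] [234. 267.]
tip_right [-135.6  179.4] [309. 177.]
tip_right [-2.5 -4.5] [228. 288.]
tongue_end [-25.1 -17.5] [236. 283.]
chuck [1.3 0.9] [316. 316.]
bar_ball [ 0.1 -1.5] [237. 256.]
bore [-0.7 -0.5] [257. 266.]
bore [26.  86.7] [245. 228.]
forceps [ 2.4 -2.8] [256. 258.]
rest_right [-3.2 -0.7] [251. 226.]
tip_left [ 7.5 -1.3] [265. 210.]
tip_right [-0.9  2.4] [254. 208.]
tongue_end [  4.1 -23.4] [260. 216.]
tongue_end [  -0.3 -135.5] [262. 266.]
chuck [3.5 8.1] [255. 266.]
pose [ 0.4857  0.2655 -1.9991] -114.53875312511614
3.3333 [ 0.30982343 -0.29916562  0.23131962] [ 3.14155905e+00 -2.20598695e-05  6.23887819e-01]
```

>>> {"method": "carry_out", "body": {
  "rows": [
    [[0.209,-0.119,0,-10],[0.209,-0.119,0,-10],[0.209,-0.119,0,-10],[0.209,-0.119,0,-10],[0.209,-0.119,0,-10],[0.209,-0.119,0,-10],[0.209,-0.119,0,-10]]
  ]
}}

```text
clock: 3.92
position: [0.4122, -0.075, 0.2317]
tool_rot: [3.141, -0.002, 0.805]
force: [-1.3, 0.1, -0.8]
grip_width: 0.0855
finger_force: 0.0
```

```bash
sed -i 's/(-132,0,50)/(-98,0,50)/' fit.py
cat > d.py <<'E'
from fit import *
tgt((.4857,.2655,-1.999),(0,0,260),1.1425)
E
python3 d.py
```

```text
W [0.4857 0.2655 0.26  ] shift [ 0.2964 -0.183  -0.0283] twist -19.33
```

>>> {"method": "carry_out", "body": {
  "rows": [
    [[0.296,-0.183,-0.03,-19.3],[0.296,-0.183,-0.03,-19.3],[0.296,-0.183,-0.03,-19.3],[0.296,-0.183,-0.03,-19.3],[0.296,-0.183,-0.03,-19.3],[0.296,-0.183,-0.03,-19.3],[0.296,-0.183,-0.03,-19.3],[0.296,-0.183,-0.03,-19.3],[0.296,-0.183,-0.03,-19.3],[0.296,-0.183,-0.03,-19.3]]
  ],
  "grip": 0.0
}}

```text
clock: 4.75
position: [0.4851, 0.2637, 0.2613]
tool_rot: [-3.14, -0.002, 1.14]
force: [0.9, -0.4, -0.0]
grip_width: 0.0003
finger_force: 0.0
```

```bash
cat > e.py <<'E'
from fit import *
f=bot.grab_frame("wrist");save(f,"w1")
p=fit([f],(.4857,.2655,-1.999))
for q in [(69,-62,140),(69,-62,104),(-60,0,110),(-60,0,40)]: tgt(p,q,p[2]+np.pi)
E
python3 e.py
```

```text
bar_ball [-14.5  -0.5] [288. 299.]
bore [ 2.5 -4. ] [316. 259.]
forceps [-0.3  7.9] [317. 231.]
rest_left [-3.6  6.6] [341. 140.]
rest_right [ 0.4 12.3] [295. 138.]
tip_left [ 0.9 -2.3] [336.  83.]
tip_right [-1.5 -6.1] [299.  84.]
tongue_end [ 6.6 12. ] [315.  93.]
chuck [-0.   4.4] [316. 265.]
chuck [-527.4  679.2] [512.  14.]
pose [ 0.4861  0.2672 -2.0082] -115.06116593160813
W [0.4007 0.231  0.14  ] shift [-0.0609 -0.0652  0.1214] twist 0.05
W [0.4007 0.231  0.104 ] shift [-0.0609 -0.0652  0.1574] twist 0.05
W [0.5115 0.3216 0.11  ] shift [ 0.068  -0.0031  0.1514] twist 0.05
W [0.5115 0.3216 0.04  ] shift [ 0.068  -0.0031  0.2214] twist 0.05
```

View pics/w1.png

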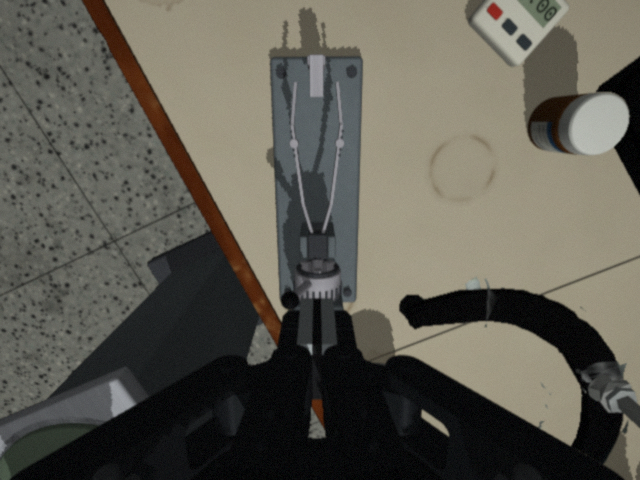

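```bash
cat > g.py <<'E'
from fit import *
f=bot.grab_frame("wrist")
O=[((-60,20,66),(340.5,143)),((-60,-20,66),(293.5,144)),((-110,17,61),(337,83)),((-110,-17,61),(295,83)),((-132,0,50),(316.5,55)),((-98,0,50),(316.5,97))]
w=lambda p,q:np.array([p[0]+np.cos(p[2])*q[0]-np.sin(p[2])*q[1],p[1]+np.sin(p[2])*q[0]+np.cos(p[2])*q[1],q[2]])
r=lambda p:np.concatenate([proj(f,w(p,np.array(q)/1e3))-u for q,u in O])
p=least_squares(r,(.486,.267,-2.0),x_scale=[.01,.01,.05]).x
print(p,np.degrees(p[2]),r(p).round(1).tolist())
print([proj(f,w(p,np.array((69,60*np.sin(a),60+60*np.cos(a)))/1e3)).round(1).tolist() for a in (-.5,-.4,-.3,-.2)])
P=np.array(f["pose"]);print(P.round(3).tolist())
for q in [(69,-62,140),(69,-62,104),(-60,0,110),(-60,0,40)]: tgt(p,q,p[2]+np.pi)
E
python3 g.py
```

```text
[ 0.48726566  0.26095784 -1.99789928] -114.4711966567592 [-0.9, -0.0, 0.7, -0.5, -0.7, -1.0, 1.4, -0.5, -0.4, 0.9, -0.0, 1.1]
[[285.3, 300.1], [291.3, 301.5], [297.7, 302.5], [304.4, 303.2]]
[[0.906, -0.403, -0.132, 0.519], [-0.424, -0.861, -0.28, 0.331], [-0.001, 0.309, -0.951, 0.404], [0.0, 0.0, 0.0, 1.0]]
W [0.4023 0.2238 0.14  ] shift [-0.0669 -0.0607  0.1214] twist -0.52
W [0.4023 0.2238 0.104 ] shift [-0.0669 -0.0607  0.1574] twist -0.52
W [0.5121 0.3156 0.11  ] shift [6.270e-02 1.000e-04 1.514e-01] twist -0.52
W [0.5121 0.3156 0.04  ] shift [6.270e-02 1.000e-04 2.214e-01] twist -0.52
```

>>> {"method": "carry_out", "body": {
  "rows": [
    [[-0.067,-0.061,0.05,-0.5],[-0.067,-0.061,0.05,-0.5],[-0.067,-0.061,0.05,-0.5],[-0.067,-0.061,0.09,-0.5],[-0.067,-0.061,0.13,-0.5],[-0.067,-0.061,0.157,-0.5],[-0.067,-0.061,0.157,-0.5],[-0.067,-0.061,0.157,-0.5]]
  ]
}}

```text
clock: 5.97
position: [0.4013, 0.2243, 0.1042]
tool_rot: [-3.14, 0.001, 1.145]
force: [0.5, 0.3, 1.4]
grip_width: 0.0001
finger_force: 0.0
```

```bash
cat > i.py <<'E'
from fit import *
p=(.4873,.2610,-1.998)
f=bot.grab_frame("wrist");save(f,"w2")
s=bot.observe();print(s["clock"],s["position"],s["force"]);tgt(p,(69,-62,104),p[2]+np.pi)
E
python3 i.py
```

```text
6.0167 [0.40210701 0.22466041 0.10532974] [ 0.05100273 -0.56863146  1.06276223]
W [0.4023 0.2239 0.104 ] shift [-0.0006  0.0005  0.0013] twist 0.04
```

View pics/w2.png

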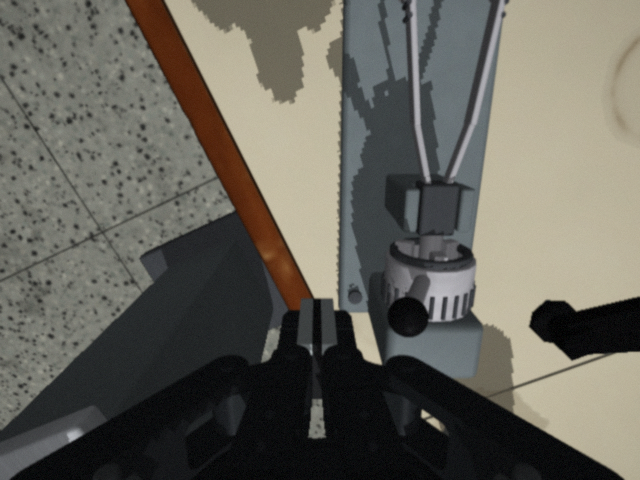

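>>> {"method": "carry_out", "body": {
  "rows": [
    [[0,0.015,0.001,0],[0,0.023,0.001,0],[0,0.031,0.001,0],[0,0.039,0.001,0],[0,0.047,0.001,0],[0,0.054,0.001,0],[0,0.061,0.001,0],[0,0.066,0.001,0],[0,0.068,0.001,0],[0,0.07,0.001,0]]
  ]
}}

```text
clock: 6.85
position: [0.4654, 0.195, 0.1031]
tool_rot: [-3.141, 0.001, 1.144]
force: [-5.5, 2.4, -2.5]
grip_width: 0.0001
finger_force: 1.9
```

```bash
cat > i.py <<'E'
from fit import *
p=(.4873,.2610,-1.998)
s=bot.observe();F=np.array(s["force"]);c,sn=np.cos(p[2]),np.sin(p[2]);d=np.array(s["position"])[:2]-p[:2]
print(s["clock"],"fix pos",c*d[0]+sn*d[1],-sn*d[0]+c*d[1],s["position"][2],"fix F",c*F[0]+sn*F[1],-sn*F[0]+c*F[1],F[2],s["grip_width"],s["finger_force"])
E
python3 i.py
```

```text
6.85 fix pos 0.06914378572632333 0.0073931184556535745 0.10309147585760953 fix F 0.10886752617841644 -5.989394078079516 -2.4783347673407734 7.953841452447262e-05 1.8608418479561806
```

>>> {"method": "carry_out", "body": {
  "rows": [
    [[0,0.002,0,0],[0,0.004,0,0],[0,0.006,0,0],[0,0.007,0,0],[0,0.008,0,0],[0,0.008,0,0]]
  ]
}}

```text
clock: 7.35
position: [0.4715, 0.1923, 0.1029]
tool_rot: [-3.14, 0.001, 1.145]
force: [-9.4, 2.6, -1.9]
grip_width: -0.0
finger_force: 4.1
```

```bash
python3 i.py
```

```text
7.35 fix pos 0.06907951639850614 0.014136507373864597 0.10289473277360316 fix F 1.493601106031639 -9.67516166665343 -1.9107690260217596 -3.736849624579065e-05 4.086535423994064
```

>>> {"method": "carry_out", "body": {
  "rows": [
    [[0,0.001,0,0],[0,0.002,0,0],[0,0.003,0,0],[0,0.003,0,0]]
  ]
}}

```text
clock: 7.68
position: [0.4739, 0.1911, 0.1028]
tool_rot: [-3.139, 0.001, 1.145]
force: [-11.7, 4.0, -1.5]
grip_width: 0.0002
finger_force: 5.4
```

```bash
python3 i.py
```

```text
7.6833 fix pos 0.06917962856368849 0.016792784224239906 0.10283248973609391 fix F 1.191119092745883 -12.286966138663317 -1.464798370056078 0.00018257437784269045 5.419321060180664
```

>>> {"method": "carry_out", "body": {
  "rows": [
    [[0,0.001,0,0],[0,0.002,0,0],[0,0.003,0,0],[0,0.003,0,0]]
  ]
}}

```text
clock: 8.02
position: [0.4766, 0.1898, 0.1029]
tool_rot: [-3.139, 0.002, 1.145]
force: [-13.0, 3.5, 0.7]
grip_width: 0.0
finger_force: 5.4
```

```bash
python3 i.py
python3 - <<'E'
from h import *
for n in("wrist","scene"):
    f=bot.grab_frame(n);r=bot.spot_point(f,"bar_ball")
    c=np.array(r[0]["position"] if r else (255,255));print(n,[(round(q["conf"],2),np.round(q["position"],1)) for q in r[:2]])
    w=np.array([.4873,.261,0]);C,S=np.cos(-1.998),np.sin(-1.998)
    for a in (.4,.5,.55,.6,.65):
        x,y=.069,.06*np.sin(a);print(a,proj(f,w+[C*x-S*y,S*x+C*y,.06+.06*np.cos(a)]).round(1))
    if n=="wrist": save(f,"w3")
E
```

```text
8.0167 fix pos 0.06922114404636014 0.019778341362292357 0.10290368040295755 fix F 2.2459404758881183 -13.26359618566574 0.6918085447220348 3.0408508474399858e-05 5.411916375160217
wrist [(0.75, array([354.1, 305.4]))]
0.4 [325.9 331.8]
0.5 [339.  328.4]
0.55 [345.2 326.5]
0.6 [351.  324.5]
0.65 [356.4 322.3]
scene [(0.7, array([271.8, 259.2]))]
0.4 [268.1 255.6]
0.5 [271.2 256.4]
0.55 [272.7 257. ]
0.6 [274.2 257.5]
0.65 [275.6 258.1]
```

View pics/w3.png

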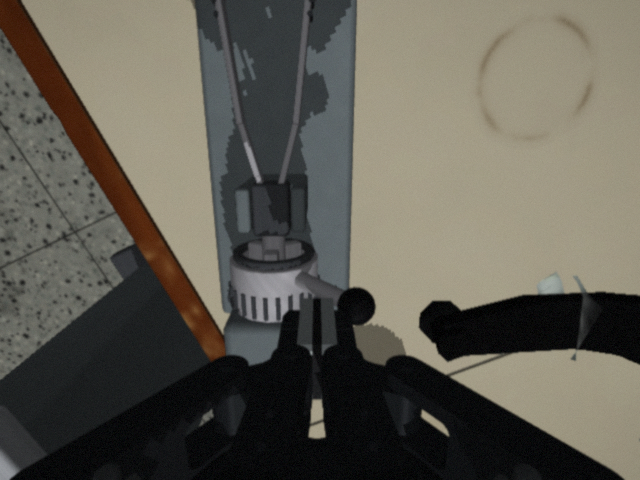

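>>> {"method": "carry_out", "body": {
  "rows": [
    [[0,0.001,0,0],[0,0.002,0,0],[0,0.002,0,0]]
  ]
}}

```text
clock: 8.47
position: [0.4789, 0.1889, 0.1032]
tool_rot: [-3.14, 0.001, 1.145]
force: [-11.5, 2.7, 5.4]
grip_width: -0.0002
finger_force: 5.4
```

```bash
python3 i.py
```

```text
8.4667 fix pos 0.06911401292574086 0.02218463071285041 0.1031716186278373 fix F 2.2826368985029712 -11.56063557021682 5.435383522910086 -0.00018754652232083708 5.424476265907288
```

>>> {"method": "carry_out", "body": {
  "rows": [
    [[0,0.001,0,0],[0,0.002,0,0],[0,0.002,0,0]]
  ]
}}

```text
clock: 8.72
position: [0.4804, 0.1883, 0.1031]
tool_rot: [-3.14, 0.001, 1.145]
force: [-13.5, 3.5, 3.5]
grip_width: 0.0003
finger_force: 5.6
```

```bash
python3 i.py
```

```text
8.7167 fix pos 0.06902641237225628 0.023862185909017525 0.10312334195042683 fix F 2.4049980656846155 -13.701479071311743 3.454401571780253 0.0002572141921837362 5.562558621168137
```

>>> {"method": "carry_out", "body": {
  "rows": [
    [[0,0.001,0,0],[0,0.002,0,0],[0,0.002,0,0]]
  ]
}}

```text
clock: 8.97
position: [0.4815, 0.1878, 0.1028]
tool_rot: [-3.138, 0.002, 1.146]
force: [-15.6, 4.8, 1.7]
grip_width: -0.0001
finger_force: 8.9
```

```bash
python3 i.py
python3 - <<'E'
from h import *
f=bot.grab_frame("scene");save(f,"s2");cv2.imwrite("pics/s2.png",cv2.resize(f["pixels"][190:330,200:330,::-1],None,fx=4.2,fy=4.2,interpolation=2))
E
```

```text
8.9667 fix pos 0.06906456236650808 0.025079589942714954 0.1028276611506157 fix F 2.0493409928404924 -16.160810552941644 1.6738087527040961 -0.00012641957687628086 8.851553499698639
```

View pics/s2.png

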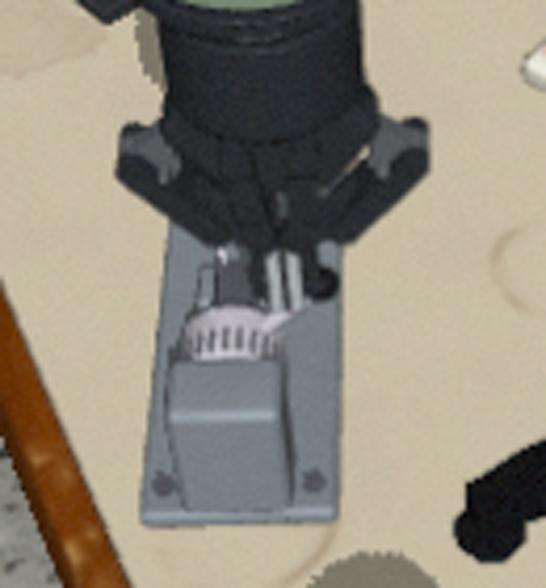

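>>> {"method": "carry_out", "body": {
  "rows": [
    [[0,-0.004,0,0],[0,-0.01,0,0],[0,-0.02,0,0],[0,-0.03,-0.03,0],[0.03,-0.03,-0.06,0],[0.06,-0.025,-0.08,0],[0.09,-0.025,-0.08,0],[0.128,-0.025,-0.08,0],[0.129,-0.025,-0.08,0],[0.129,-0.025,-0.08,0]]
  ],
  "grip": 0.07
}}

```text
clock: 9.85
position: [0.5144, 0.3166, 0.183]
tool_rot: [-3.141, -0.001, 1.146]
force: [-0.8, -0.4, 0.2]
grip_width: 0.0702
finger_force: 0.0
```

```bash
python3 i.py
cat > j.py <<'E'
from fit import *
p=(.4873,.2610,-1.998)
w=np.array([p[0],p[1],0]);C,S=np.cos(p[2]),np.sin(p[2])
f=bot.grab_frame("top")
r=bot.spot_point(f,"bar_ball");print([(round(q["conf"],2),np.round(q["position"],1)) for q in r[:2]])
for a in (.4,.5,.58,.65):
    x,y=.069,.06*np.sin(a);print(a,proj(f,w+[C*x-S*y,S*x+C*y,.06+.06*np.cos(a)]).round(1))
print(proj(f,w+[C*.05,S*.05,.06]))
cv2.imwrite("pics/t2.png",cv2.resize(f["pixels"][240:360,200:360,::-1],None,fx=4.5,fy=4.5,interpolation=2))
f=bot.grab_frame("wrist");save(f,"w4")
for l in("rest_left","rest_right","tip_left","tip_right"):
    print(l,[(round(q["conf"],2),np.round(q["position"],1)) for q in bot.spot_point(f,l)[:2]])
for y in(-20,20): print(proj(f,w+[C*-.06-S*y/1e3,S*-.06+C*y/1e3,.066]))
tgt(p,(-60,0,40),p[2]+np.pi)
E
python3 j.py
```

```text
9.85 fix pos -0.061836869975310335 0.0016289344934285362 0.1830390886873667 fix F 0.6493449276249612 -0.563168426409107 0.23779619760110604 0.07021559686534196 0.0
[]
0.4 [329.9 302.5]
0.5 [331.2 299.8]
0.58 [332.3 297.8]
0.65 [333.1 296.2]
[314.4637161  313.93260308]
rest_left [(0.81, array([337.3, 226.3]))]
rest_right [(0.91, array([282.4, 225.9]))]
tip_left [(0.81, array([332.3, 159.2]))]
tip_right [(0.57, array([285.9, 158.3]))]
[286.15807424 236.90545184]
[340.89957179 236.88656841]
W [0.5122 0.3156 0.04  ] shift [ 0.0005 -0.0029  0.1435] twist -0.03
```

View pics/t2.png

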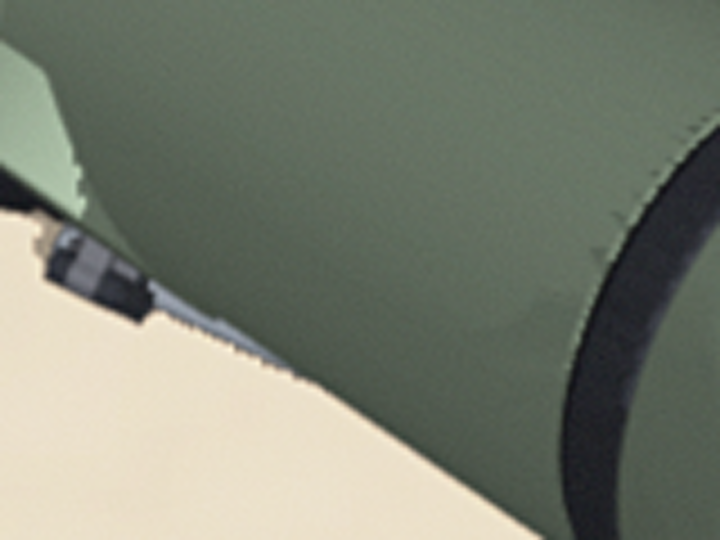

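View pics/w4.png

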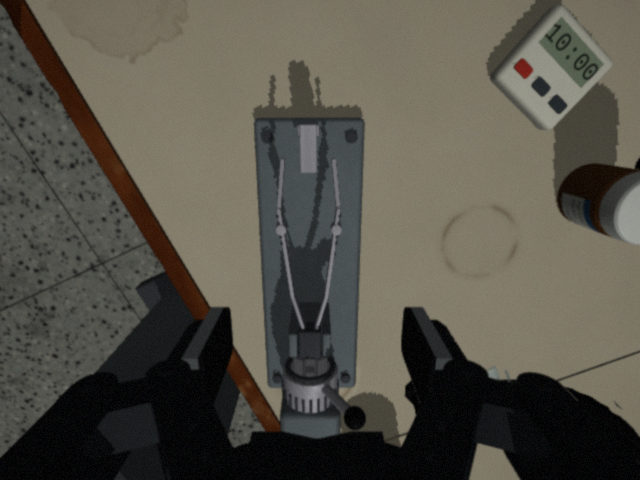

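```bash
cat > k.py <<'E'
from fit import *
f=bot.grab_frame("wrist")
O=[((-60,20,66),(336,230)),((-60,-20,66),(281,230)),((-110,17,61),(334.5,160)),((-110,-17,61),(281.5,160)),((-132,0,50),(309,125)),((-98,0,50),(309,172)),((69,60*np.sin(.58),110.2),(354,417))]
w=lambda p,q:np.array([p[0]+np.cos(p[2])*q[0]-np.sin(p[2])*q[1],p[1]+np.sin(p[2])*q[0]+np.cos(p[2])*q[1],q[2]])
r=lambda p:np.concatenate([proj(f,w(p,np.array(q)/1e3))-u for q,u in O])
p=least_squares(r,(.486,.267,-2.0),x_scale=[.01,.01,.05]).x
print(p,np.degrees(p[2]),r(p).round(1).tolist())
print([(a,proj(f,w(p,np.array((69,60*np.sin(a),60+60*np.cos(a)))/1e3)).round(1).tolist()) for a in (.4,.5,.58,.65)])
tgt(p,(-60,0,40),p[2]+np.pi)
s=bot.observe();P=np.array(f["pose"]);y=s["tool_rot"][2];R=cv2.Rodrigues(np.array([0,0,y]))[0]@np.diag([1,-1,-1])
print("cam in tool",R.T@(P[:3,3]-s["position"]),(R.T@P[:3,:3]).round(3).tolist(),"tcp px",proj(f,s["position"]), "finger pad px at +-35,-19", [proj(f,np.array(s["position"])+R@np.array([0,d,-.006])) for d in(-.035,.035)])
E
python3 k.py
```

```text
[ 0.48660044  0.26732596 -1.99944863] -114.55996812683108 [0.1, -0.4, 0.1, -0.4, -1.9, -1.3, 2.5, -1.3, -0.6, 0.6, -0.3, 2.0, 0.0, 1.2]
[(0.4, [341.3, 423.5]), (0.5, [348.6, 420.7]), (0.58, [354.0, 418.2]), (0.65, [358.4, 415.6])]
W [0.5115 0.3219 0.04  ] shift [ 0.0058 -0.006   0.1435] twist 0.06
cam in tool [ 7.94501983e-02  9.46072627e-05 -1.42924589e-01] [[-0.001, -0.951, -0.309], [1.0, -0.001, -0.001], [0.001, -0.309, 0.951]] tcp px [316.83196795 316.61929175] finger pad px at +-35,-19 [array([232.82779512, 323.78576042]), array([400.87428095, 323.66574718])]
```

>>> {"method": "carry_out", "body": {
  "rows": [
    [[0.004,-0.0055,0.03,0],[0.004,-0.0055,0.06,0],[0.004,-0.0055,0.085,0],[0.004,-0.0055,0.09,0],[0.004,-0.0055,0.09,0]]
  ]
}}

```text
clock: 10.67
position: [0.5104, 0.3201, 0.0923]
tool_rot: [-3.14, 0.002, 1.144]
force: [0.2, 0.4, 0.9]
grip_width: 0.0698
finger_force: 0.0
```

```bash
python3 i.py
python3 - <<'E'
from fit import *
f=bot.grab_frame("wrist");save(f,"w5")
for l in("rest_left","rest_right","tip_left","tip_right","tongue_end"):
    print(l,[(round(q["conf"],2),np.round(q["position"],1)) for q in bot.spot_point(f,l)[:2]])
for p in((.4866,.2673,-1.9994),(.4873,.261,-1.998)):
    C,S=np.cos(p[2]),np.sin(p[2])
    print([proj(f,np.array([p[0],p[1],0])+[C*-.06-S*y/1e3,S*-.06+C*y/1e3,.066]).round(1) for y in(-20,20)]); tgt(p,(-60,0,40),p[2]+np.pi)
E
```

```text
10.6667 fix pos -0.06335853842009256 -0.0034223860073814977 0.09226747239726968 fix F -0.46695783156776643 -0.045690409522618824 0.8677122674447781 0.06975143774549629 0.0
rest_left [(0.79, array([355.4, 284.8]))]
rest_right [(0.86, array([277.9, 280.3]))]
tip_left [(0.44, array([321.2, 324.2]))]
tip_right [(0.82, array([282.3, 184.4]))]
tongue_end [(0.56, array([318.2, 204.8]))]
[array([277.3, 286.9]), array([357.8, 287. ])]
W [0.5115 0.3219 0.04  ] shift [ 0.0008 -0.0005  0.0547] twist 0.09
[array([284. , 296.8]), array([363.7, 296.9])]
W [0.5122 0.3156 0.04  ] shift [-0.0046  0.0026  0.0547] twist 0.0
```

View pics/w5.png

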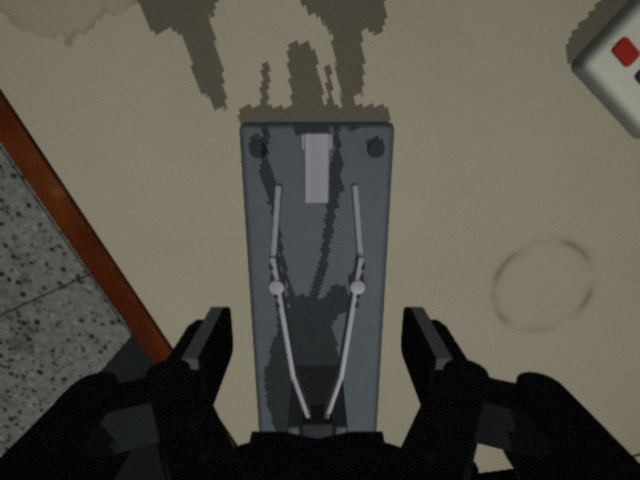

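>>> {"method": "carry_out", "body": {
  "rows": [
    [[0.001,0,0.02,0],[0.001,0,0.04,0],[0.001,0,0.053,0],[0.001,0,0.053,0],[0.001,0,0.053,0]]
  ]
}}

```text
clock: 11.38
position: [0.5114, 0.3216, 0.0405]
tool_rot: [-3.141, 0.0, 1.144]
force: [0.1, 0.3, 1.1]
grip_width: 0.07
finger_force: 0.0
```

>>> {"method": "carry_out", "body": {
  "rows": [
    [[0,0,0,0],[0,0,0,0],[0,0,0,0],[0,0,0,0],[0,0,0,0],[0,0,0,0]]
  ],
  "grip": 0.042,
  "grip_force": 20
}}

```text
clock: 11.88
position: [0.5121, 0.3223, 0.0415]
tool_rot: [3.141, -0.002, 1.144]
force: [-0.5, 1.1, 6.1]
grip_width: 0.0421
finger_force: 3.8
```

```bash
python3 i.py
```

```text
11.8833 fix pos -0.0660780443998447 -0.0028087001654002047 0.04147125931874577 fix F -0.7667813384866514 -0.8631695754836556 6.055756681915737 0.042059473809831105 3.777543157339096
```

>>> {"method": "carry_out", "body": {
  "rows": [
    [[0,0,-0.001,0],[0,0,-0.001,0],[0,0,-0.001,0],[0,0,-0.001,0]]
  ],
  "grip": 0.037
}}

```text
clock: 12.22
position: [0.5121, 0.3226, 0.0421]
tool_rot: [3.141, -0.002, 1.144]
force: [1.3, 6.1, 4.7]
grip_width: 0.0372
finger_force: 5.9
```

```bash
python3 i.py
python3 - <<'E'
from h import *
f=bot.grab_frame("wrist");save(f,"w6")
E
```

```text
12.2167 fix pos -0.06629175309174337 -0.002952460780153033 0.04212848506789131 fix F -6.036074548602664 -1.35332144069699 4.675800538164182 0.0372317818016722 5.929321870207787
```

View pics/w6.png

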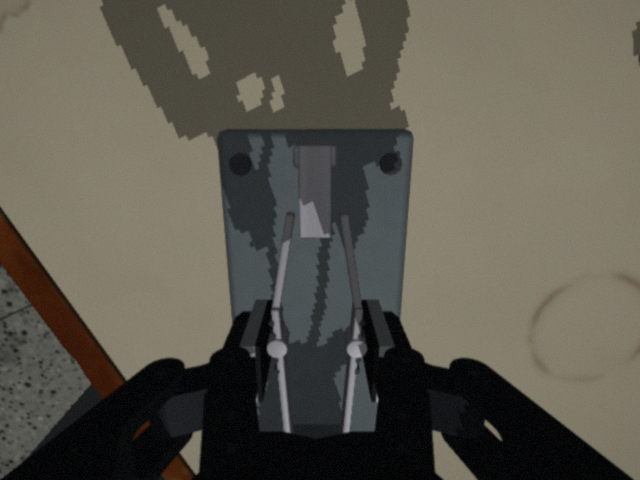

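```bash
cat > m.py <<'E'
from fit import *
p=(.4866,.2673,-1.9994);C,S=np.cos(p[2]),np.sin(p[2])
f=bot.grab_frame("wrist");g=cv2.cvtColor(f["pixels"],cv2.COLOR_RGB2GRAY)
def fix(px,z):
    d=onz(f,px,z)[:2]-p[:2];return np.round([1e3*(C*d[0]+S*d[1]),1e3*(-S*d[0]+C*d[1])],1)
for l in("tip_left","tip_right"):
    for m in (bot.regions_of(f,"forceps")[:1] if l=="tip_left" else []):
        M=m["region"]
        for r in list(range(208,250,5))+[345,350]:
            c=np.where(M[r])[0]
            if len(c)<2: continue
            k=np.argmax(np.diff(c)); print(r,c[0],c[k],c[k+1],c[-1],"inner gap mm",fix((c[k+1]-.5,r),.061)[1]-fix((c[k]+.5,r),.061)[1],"x",fix((c[k],r),.061)[0])
    print(l,[(round(q["conf"],2),fix(q["position"],.06)) for q in bot.spot_point(f,l)[:1]])
for r in(205,215,220,230): print(r,g[r,280:356].tolist())
E
python3 m.py; python3 i.py
```

```text
213 288 292 340 347 inner gap mm 16.0 x -111.2
218 286 294 339 349 inner gap mm 15.1 x -109.4
223 285 293 340 349 inner gap mm 15.9 x -107.6
228 284 291 341 350 inner gap mm 17.0 x -105.8
233 283 290 342 350 inner gap mm 17.799999999999997 x -104.0
238 282 290 343 351 inner gap mm 18.1 x -102.2
243 282 289 344 352 inner gap mm 18.9 x -100.4
248 281 289 345 352 inner gap mm 19.3 x -98.5
345 267 287 345 367 inner gap mm 22.0 x -59.2
350 267 286 346 367 inner gap mm 22.799999999999997 x -56.9
tip_left [(0.7, array([-110.3,    8. ]))]
tip_right [(0.78, array([-111.4,   -7.4]))]
205 [85, 80, 81, 81, 84, 82, 83, 82, 82, 81, 79, 78, 79, 82, 81, 83, 81, 81, 84, 95, 114, 130, 125, 109, 109, 122, 126, 124, 126, 125, 126, 125, 125, 120, 92, 78, 74, 74, 72, 76, 80, 74, 76, 75, 76, 76, 78, 76, 76, 75, 67, 52, 45, 49, 50, 46, 48, 50, 46, 49, 49, 45, 51, 48, 50, 44, 44, 48, 46, 47, 45, 45, 51, 46, 45, 49]
215 [85, 81, 80, 80, 80, 74, 60, 60, 58, 63, 55, 57, 52, 52, 53, 75, 76, 82, 82, 90, 115, 127, 134, 133, 134, 130, 130, 128, 126, 125, 127, 126, 125, 126, 128, 128, 124, 102, 82, 76, 70, 75, 74, 7
[... 272 characters left out ...]
25, 129, 125, 128, 127, 126, 127, 117, 93, 78, 78, 76, 74, 76, 74, 75, 75, 78, 71, 65, 50, 46, 48, 48, 45, 46, 43, 46, 45, 47, 57, 70, 71, 71, 74, 71, 69, 66, 48, 49, 47, 46, 46, 51, 49]
230 [80, 81, 77, 66, 66, 69, 72, 70, 77, 71, 67, 59, 62, 80, 83, 83, 84, 83, 80, 81, 109, 126, 129, 133, 132, 131, 131, 129, 129, 126, 127, 128, 127, 127, 125, 126, 126, 129, 127, 123, 129, 124, 108, 83, 76, 76, 72, 75, 73, 68, 64, 52, 49, 55, 76, 78, 79, 77, 60, 48, 44, 44, 57, 67, 71, 72, 72, 68, 72, 69, 53, 50, 47, 49, 48, 50]
12.4667 fix pos -0.06628055897340873 -0.0029618402204779036 0.04212670859338534 fix F -6.1027183636849855 0.2569697141843186 4.097874022674089 0.037073155024225174 5.927316918969154
```

>>> {"method": "carry_out", "body": {
  "rows": [
    [[0,0,0,0],[0,0,0,0],[0,0,0,0],[0,0,0,0]]
  ],
  "grip": 0.0355
}}

```text
clock: 12.8
position: [0.5121, 0.3227, 0.0422]
tool_rot: [3.141, -0.003, 1.144]
force: [2.4, 5.1, 5.4]
grip_width: 0.0358
finger_force: 6.5
```

```bash
cat > n.py <<'E'
from fit import *
s=bot.observe();f=bot.grab_frame("wrist");save(f,"w7");K=f["K"][0][0]
a=cv2.imread("pics/w5.png",0);b=cv2.cvtColor(f["pixels"],cv2.COLOR_RGB2GRAY)
print("K",K,s["grip_width"],s["finger_force"],s["position"])
print("w5 spots inner"); 
for r in(186,190,194): print(r,a[r,270:290].tolist(),a[r,345:365].tolist())
for r in(215,219,223): print(r,b[r,283:303].tolist(),b[r,330:352].tolist())
for l in("tip_left","tip_right","rest_left","rest_right"): print(l,[(round(q["conf"],2),np.round(q["position"],1)) for q in bot.spot_point(f,l)[:1]])
E
python3 n.py; python3 i.py
```

```text
K 371.7991427781844 0.035759255503068646 6.498260870575905 [0.51212523 0.32265805 0.04220686]
w5 spots inner
186 [43, 40, 42, 44, 51, 75, 88, 98, 95, 95, 83, 61, 64, 70, 74, 75, 73, 74, 75, 74] [79, 73, 75, 78, 74, 68, 58, 72, 92, 97, 103, 100, 94, 77, 74, 75, 77, 77, 72, 75]
190 [41, 46, 40, 40, 56, 88, 105, 111, 111, 112, 101, 69, 64, 71, 73, 75, 73, 73, 73, 78] [72, 75, 77, 77, 73, 70, 64, 74, 96, 109, 115, 115, 105, 85, 77, 77, 76, 78, 77, 79]
194 [45, 44, 46, 49, 66, 92, 103, 113, 113, 108, 93, 71, 70, 74, 75, 76, 73, 73, 77, 75] [76, 75, 76, 77, 75, 77, 65, 60, 89, 108, 115, 114, 110, 97, 84, 77, 76, 76, 73, 77]
215 [81, 81, 81, 79, 81, 81, 63, 60, 59, 61, 59, 53, 58, 47, 51, 65, 91, 112, 128, 130] [62, 52, 47, 46, 47, 43, 41, 48, 53, 51, 57, 56, 58, 56, 53, 47, 47, 47, 45, 46, 50, 47]
219 [79, 81, 85, 83, 78, 68, 66, 67, 73, 70, 74, 70, 69, 62, 62, 76, 89, 108, 128, 131] [61, 48, 48, 49, 47, 47, 44, 59, 67, 69, 69, 69, 68, 70, 61, 54, 49, 46, 48, 46, 51, 46]
223 [81, 82, 82, 80, 72, 69, 69, 74, 71, 69, 68, 67, 67, 61, 75, 80, 84, 111, 126, 134] [61, 52, 60, 65, 74, 71, 53, 46, 58, 66, 74, 76, 70, 68, 67, 62, 51, 45, 49, 45, 45, 47]
tip_left [(0.94, array([335.3, 215.7]))]
tip_right [(0.74, array([299., 211.]))]
rest_left [(0.66, array([355., 336.]))]
rest_right [(0.93, array([281.4, 338.6]))]
13.05 fix pos -0.0663437651801637 -0.0029812713557951093 0.042177844853507535 fix F -5.210725456348004 -1.1151656206448448 5.720020988673664 0.03555791244632461 6.498421803116798
```

Run:
```python
from h import *
f=bot.grab_frame("wrist");b=cv2.cvtColor(f["pixels"],cv2.COLOR_RGB2GRAY).astype(float)
m=lambda i,r,c0,c1:i[r-2:r+3,c0:c1].mean(0).round().astype(int).tolist()
print("L",m(b,219,218,236));print("R",m(b,219,396,418))
print("T row 215-221 cols 285-345",b[217:221,285:346].mean(0).round().astype(int).tolist())
print("row 232 tongue",b[230:235,294:340].mean(0).round().astype(int).tolist())
print("row150 tongue",m(b,165,294,340))
o,_=ray(f,(320,240));print("camz",o[2])
for z,cs in((.012,(225,408)),(.05,(300,330.3)),(.065,(295.7,336.8)),(.055,(297.7,335.5))):
    q=[onz(f,(c,219),z) for c in cs];print(z,np.linalg.norm(q[1]-q[0])*1e3/(cs[1]-cs[0]),"mm/px")
```

```text
L [130, 129, 130, 128, 122, 100, 69, 62, 63, 68, 73, 76, 77, 79, 81, 77, 71, 58]
R [83, 82, 82, 83, 83, 82, 79, 76, 73, 72, 71, 93, 120, 130, 130, 131, 130, 131, 130, 130, 131, 131]
T row 215-221 cols 285-345 [81, 81, 79, 72, 64, 68, 72, 69, 68, 69, 68, 63, 60, 74, 87, 112, 128, 132, 132, 131, 130, 130, 128, 127, 125, 126, 126, 126, 126, 127, 127, 126, 122, 108, 85, 78, 75, 74, 74, 74, 74, 74, 76, 75, 72, 64, 48, 47, 46, 47, 46, 46, 58, 65, 69, 72, 71, 73, 70, 63, 54]
row 232 tongue [61, 69, 78, 83, 80, 81, 106, 125, 132, 132, 132, 130, 131, 129, 127, 127, 128, 126, 126, 128, 128, 127, 127, 126, 128, 127, 127, 128, 120, 99, 80, 75, 75, 75, 75, 71, 68, 76, 80, 80, 79, 76, 74, 66, 53, 56]
row150 tongue [62, 63, 64, 62, 59, 66, 75, 78, 80, 78, 78, 78, 75, 76, 75, 75, 73, 76, 74, 75, 76, 75, 75, 74, 75, 76, 76, 78, 77, 77, 76, 77, 78, 77, 77, 75, 69, 60, 62, 62, 58, 55, 50, 45, 46, 47]
camz 0.18532598746390763
0.012 0.4795672331727731 mm/px
0.05 0.37430730728011347 mm/px
0.065 0.3328192742373236 mm/px
0.055 0.3604777986735421 mm/px
```

```bash
python3 - <<'E'
import cv2
a=cv2.imread("pics/w5.png",0).astype(float)
m=lambda r,c0,c1:a[r-2:r+3,c0:c1].mean(0).round().astype(int).tolist()
print("L",m(190,234,256));print("R",m(190,378,402));print("T",m(190,296,340));print("arms",m(190,270,290),m(190,344,364))
E
python3 - <<'E'
import sys; sys.path.insert(0,'.')
from h import *
f=bot.grab_frame("top")
f2=bot.grab_frame("scene")
for g in(f,f2):
    for l in("tip_left","tip_right","bar_ball"): print(l,[(round(q["conf"],2),np.round(onz(g,q["position"],.06),4)) for q in bot.spot_point(g,l)[:1]])
E
```

```text
L [123, 121, 121, 121, 121, 120, 122, 121, 113, 82, 59, 57, 61, 66, 72, 73, 72, 71, 75, 73, 74, 73]
R [77, 76, 78, 77, 78, 77, 77, 76, 71, 67, 64, 67, 83, 114, 121, 124, 121, 122, 122, 122, 123, 121, 121, 121]
T [73, 74, 76, 74, 74, 74, 75, 72, 77, 103, 119, 123, 122, 122, 119, 117, 116, 117, 115, 115, 118, 116, 118, 117, 117, 118, 121, 120, 120, 120, 120, 110, 83, 57, 45, 44, 45, 43, 44, 42, 43, 43, 44, 45]
arms [42, 45, 43, 42, 55, 86, 107, 112, 111, 110, 98, 69, 66, 72, 74, 74, 75, 74, 75, 76] [67, 73, 75, 76, 77, 75, 72, 63, 74, 98, 111, 114, 113, 104, 86, 77, 77, 76, 77, 76]
tip_left []
tip_right []
bar_ball []
tip_left []
tip_right [(0.56, array([0.5283, 0.3713, 0.06  ]))]
bar_ball [(0.83, array([0.4925, 0.2366, 0.06  ]))]
```

>>> {"method": "carry_out", "body": {
  "rows": [
    [[0,0,0,0],[0,0,0,0],[0,0,0,0],[0,0,0,0],[0,0,0,0],[0,0,0,0],[0,0,0,0],[0,0,0,0],[0,0,0,0],[0,0,0,0]]
  ],
  "grip": 0.0352
}}

```text
clock: 14.33
position: [0.5121, 0.3227, 0.0422]
tool_rot: [3.141, -0.003, 1.144]
force: [1.3, 4.6, 5.0]
grip_width: 0.0352
finger_force: 6.6
```

```bash
python3 n.py | grep -v "^1"; python3 i.py
```

```text
K 371.7991427781844 0.035164994910904517 6.611083745956421 [0.51213354 0.32267974 0.04221758]
w5 spots inner
215 [80, 82, 82, 82, 82, 80, 71, 62, 58, 57, 61, 58, 51, 55, 54, 57, 87, 114, 127, 132] [64, 48, 51, 45, 41, 43, 44, 48, 56, 57, 59, 55, 60, 55, 52, 44, 47, 48, 46, 52, 47, 46]
219 [83, 79, 82, 86, 81, 75, 68, 65, 71, 73, 73, 70, 71, 63, 62, 69, 82, 111, 125, 131] [64, 47, 46, 50, 50, 48, 55, 63, 73, 71, 70, 74, 72, 67, 60, 55, 43, 45, 48, 42, 47, 46]
223 [81, 81, 79, 83, 80, 68, 68, 67, 71, 73, 70, 70, 66, 62, 60, 77, 85, 113, 131, 132] [60, 54, 64, 67, 74, 69, 59, 60, 63, 69, 71, 70, 71, 72, 66, 55, 51, 49, 46, 46, 50, 49]
tip_left [(0.61, array([332.8, 215.9]))]
tip_right [(0.76, array([301.2, 215.6]))]
rest_left []
rest_right [(0.56, array([282.6, 338.4]))]
14.5833 fix pos -0.06644903777812637 -0.002969006867727008 0.042229840003607896 fix F -5.043300359530556 -1.187671519156595 5.66673669977818 0.03554711138542264 6.611296981573105
```

```bash
python3 -c "
from workcell import bot
print(bot.job_done())"
```

```text
the job is handed in; nothing more can be done
None
```

The job is handed in: the chuck bar is swung over and clamped (sleeve about 1.08 rad after letting go), and the gripper is holding the forceps at 35.2–35.5 mm over the rests. That width means a gap of about 12 mm; image measurements gave 11.4 to about 13 mm. I viewed 11 pictures, one over the limit of 10.

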